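# Stop the cam with its high spot at the pointer

### The arm

A 6-joint arm with a two-finger parallel gripper is mounted at the origin on a cart in front of the work surface, level with it; the furniture and walls round the work are solid. World frame = base frame: x ahead of the robot, y to its left, z up, the work surface at z = 0. Lengths are in m, angles in rad, forces in N, time in s.
With the tool pointing down it reaches from about 0.375 to 0.925 m from the base axis. Payload 5.7 kg.
Tool frame: the origin (TCP) lies midway between the tips of the shut fingers; the grasp point (between the pads) lies 19 mm behind it; z points along the fingers, y is the line along which they close (so a half turn about z gives the same grasp; the last joint's range is limited). The gripper opens to 88 mm and grips with 3 to 60 N. Pads are 20 mm wide; open, the fingers measure 115 mm over their backs; the gripper's body (75 mm by 178 mm) begins 61 mm behind the grasp point.
Start: joints at [-1.324, 0.359, 1.51, -0, 1.272, -0.115], TCP at [0.212, -0.561, 0.223] pointing down, gripper open.
Joint ranges: [-2.97, 2.97], [-1.01, 2.36], [0.21, 2.38], [-0.96, 4.11], [0.2, 2.71], [-2.98, 2.98]. Speed limits (rad/s): [2.39, 2.39, 3.14, 3.14, 3.14, 3.14].

### API

Orientations are given as a unit quaternion [x, y, z, w].
In Python, from bench import move_ptp, servo_line, goto_joints, move_gripper, sleep, inverse_kinematics, capture, PlanningError, close_job, spot_in, silhouettes, current_clock, current_joint_pos, current_qvel, current_joint_torque, current_position, current_orientation, current_force, current_torque, current_finger_gap, current_grip_force gives the robot as it stands. Calls block until the motion is done:
- move_ptp(position, orientation): joint-space move of the TCP to a pose.
- servo_line(position, orientation=None, rate=0.15, contact_N=None): straight line of the TCP; orientation=None keeps the orientation; rate is the mean speed in m/s. With contact_N (N) it stops when the force on the tool has changed by that much, and returns True; else False.
- goto_joints(angles): joint-space move.
- move_gripper(opening): finger opening in m; the grip force is fixed at half the most; returns when the fingers have stopped.
- sleep(seconds).
- inverse_kinematics(position, orientation): joint angles nearest the present ones, or None.
- capture(name): name is "scene" or "top" or "wrist"; returns a dict with "image" (480x640x3 uint8, blue, green, red), "range_z" (480x640 float32, m along the optical axis (not along the pixel's ray), 0 where there is no reading), "intrinsics" (3x3 intrinsics, pixels), "R" (3x3) and "t" (3): a world point X has camera coordinates R X + t. Camera axes: x right, y down, z forward; pixel columns grow to the right and rows downward; lengths in m; the calibration is good to about 2 mm. A picture is of the moment at which its call begins.
A pose or a line that the arm cannot do raises PlanningError and nothing moves.
- close_job(): hands the job in; it is judged then, once.
Trained networks look in the newest picture that a camera, given by its name, has taken for a name from the list of things; names that differ only in an ending like _2 or _b are one class to them, and where a whole thing is asked for, a point or a joint stands for the part that bears it (a point fixed in the world has none). Each returns a list of dicts, best first, with "conf" (0 to 1); they miss things now and then, are a little off and sometimes report something else, mostly with a low value. They report only what shows in the picture. A call takes as long as a camera call.
- spot_in(camera, query): "xy" ([column, row] in pixels, amid what is visible of it).
- silhouettes(camera, query): "region" (480x640 bool, what is visible of it) and "xy" ([column, row] in pixels, amid what is visible of it).
Readings, each from a call of its own:
- current_clock(): time.
- current_joint_pos(): joint angles.
- current_qvel(): joint speeds.
- current_joint_torque(): joint torques, N m.
- current_position(): TCP position.
- current_orientation(): TCP orientation.
- current_force(): force on the tool from outside, world axes, zero at the start.
- current_torque(): the same for the moment, N m.
- current_finger_gap(): finger opening in m.
- current_grip_force(): force on a finger pad.
Only numpy, scipy, OpenCV 4.12 (cv2) and the standard library are available. Lean on these libraries where they do the work, as an engineer would, in place of code of your own. Each camera call takes 0.05 s, during which the arm holds its last target. There are 200 camera calls.

### The job

Two small wheels stand on bench runout stands, each with a fixed pointer beside its rim: one wheel is round, the other is a cam with a high spot (a nose) on its rim. Take the cam by the bar on its hub, turn it slowly until the high spot stops right at the tip of its pointer, and let go. Leave the round wheel as it is.

Things in the scene. Friction and masses are not known exactly. Their poses are not given: they have to be found in the camera images.
- cam_grip (a point): centre of the grip on the egg-shaped aluminium cam's black hub bar: on its upright axle, 62 mm above the worktop. Bar 44 long, 16 thick, 46 to 74 mm above the worktop; pinch its thickness from above. x: across the bar's thickness, to the cam's high spot; y: along the bar; z: up. Cam plate: top at 34 mm height, rim 34 mm from the axle, 64 mm at the high spot (rounded nose). The stand is fixed
- cam (a joint): cam angle in rad about its axle: 0 with the high spot exactly at the pointer, growing counter-clockwise seen from above; starts at 0.6 to 1.4, so turn it clockwise by that much in one grasp. Light friction (0.06 N m), no spring: it stays where left. Turn it at about 1 rad/s or less; over 3 rad/s is spinning it
- cam_stand_tip (a point): tip of the fixed steel pointer of the cam's stand, 68 mm from the axle and 28 mm above the worktop, 4 mm clear of the high spot when that stands at it. It sticks out of a metal block 84 to 102 mm from the axle, 24 mm wide, with its top 44 mm above the worktop. To the left of both stands is a fixed microscope 381 mm tall (x 0.42 to 0.60, y -0.13 to 0.05 m): cross it well above
- disc_bar_end (a point): one end of the black bar on the round aluminium wheel (radius 44 mm), 22 mm from its axle and 62 mm above the worktop. That wheel has an equal stand, its axle 14 to 21 cm from the cam's; it turns as easily and is not to be turned. At the far left is a shaker over 0.8 m tall (x over 0.53, y 0.22 to 0.68 m): keep nearer the robot than that while crossing

How it is judged:
At the end, for the whole second after the job is handed in: the cam is at rest with its high spot within 0.2 rad (about 11 degrees) of the pointer; the round wheel's bar end is within 6 mm of where it started (value of joint cam between -0.2 and 0.2 rad and velocity of joint cam between -0.1 and 0.1 rad/s and distance of disc_bar_end from where it was at the start of the episode below 0.006 m); the robot touches nothing.
It fails at once if the round wheel is turned (its bar end moves more than 6 mm) (distance of disc_bar_end from where it was at the start of the episode above 0.006 m).
It fails at once if the cam is spun faster than 3 rad/s (velocity of joint cam above 3 rad/s or velocity of joint cam below -3 rad/s).
It also fails if it takes over 40 s, if anything falls off the work surface, if the arm or the gripper's body presses on something with over 40 N, if the wrist force passes 120 N, or if a joint passes its speed limit or range.

## Working session

There is one attempt and no reset: what is moved stays moved. The work goes in short steps, each a Python script; the robot and the scene stay as the last script left them, time stands still between calls to the robot, and variables do not carry over. Pictures are saved under pics/ and viewed, at most 10 in all, crops included, and the job is handed in when it is done.

```bash
mkdir -p pics; cat > h.py <<'E'
import numpy as np, cv2
from bench import *
def world(c,xy,z=None):
    """pixel -> world: by depth, or on plane of height z"""
    K,R,t=c["intrinsics"],c["R"],c["t"]
    ray=np.linalg.inv(K)@np.array([xy[0],xy[1],1.])
    C=-R.T@t; d=R.T@ray
    s=c["range_z"][int(round(xy[1])),int(round(xy[0]))] if z is None else (z-C[2])/d[2]
    return C+s*d
def cloud(c):
    v,u=np.mgrid[:480,:640]; K=c["intrinsics"]
    P=np.stack([u,v,np.ones_like(u)],-1)@np.linalg.inv(K).T*c["range_z"][...,None]
    return (P-c["t"])@c["R"]
E
python3 - <<'E'
from h import *
for n in ("top","scene"):
    c=capture(n); cv2.imwrite(f"pics/{n}0.png",c["image"])
    print(n,"cam pos",-c["R"].T@c["t"])
    for q in ("cam_grip","cam","cam_stand_tip","disc_bar_end"):
        for r in spot_in(n,q)[:3]:
            print(q,np.round(r["xy"],1),round(r["conf"],2),world(c,r["xy"]).round(3))
print(current_position(),current_orientation(),current_clock())
E
```

```text
top cam pos [ 0.37647603 -0.33361839  0.92437648]
cam_grip [355.2 260.3] 0.95 [ 0.48  -0.394  0.037]
cam [355.8 262.8] 0.78 [ 0.474 -0.394  0.046]
cam_stand_tip [352.9 252.9] 0.63 [ 0.494 -0.391  0.033]
disc_bar_end [273.2 265.3] 0.69 [ 0.471 -0.248  0.073]
scene cam pos [-0.05064332 -0.74993     0.57583538]
cam_grip [349.2 278.5] 0.63 [ 0.451 -0.41   0.055]
cam [349.8 275. ] 0.69 [ 0.454 -0.408  0.06 ]
cam_stand_tip [353.9 295. ] 0.82 [ 0.441 -0.426  0.035]
[ 0.21235394 -0.56107421  0.22256003] [ 9.83683530e-01  1.79907477e-01  6.17767207e-06 -1.15756276e-04] 0.5
```

View pics/top0.png

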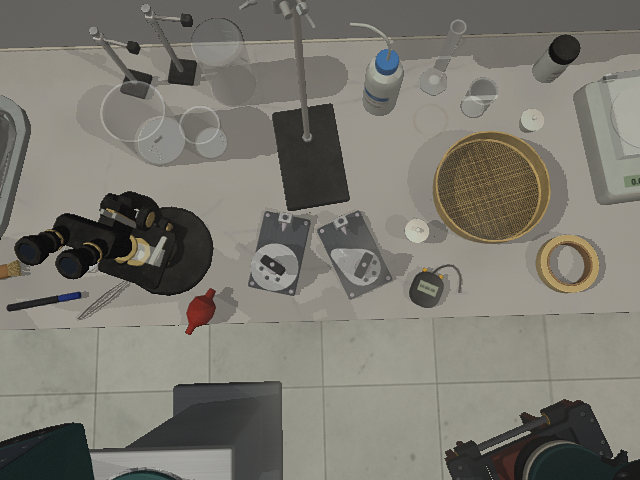

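View pics/scene0.png

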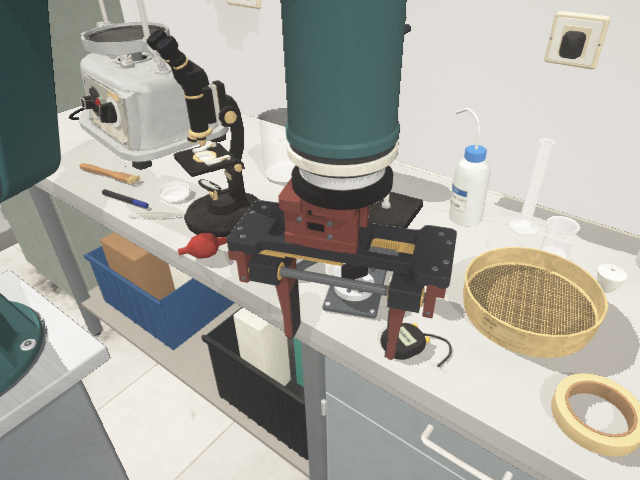

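The top view shows the cam's stand at about (358,262), with its pointer block at about (337,224) and the bar on the hub at about (366,262). The round wheel is at (268,268), with its block at about (287,217). In the scene view the gripper hides most of the stands, so I'll look from nearer with the wrist camera.

```bash
python3 - <<'E'
from h import *
q=current_orientation()
move_ptp([0.40,-0.40,0.26],q)
for n in ("wrist","top"):
    c=capture(n); im=c["image"]
    print(n,"cam pos",-c["R"].T@c["t"], c["intrinsics"][0,0])
    for k in ("cam_grip","cam","cam_stand_tip","disc_bar_end"):
        for r in spot_in(n,k)[:3]:
            print(k,np.round(r["xy"],1),round(r["conf"],2),world(c,r["xy"]).round(3))
    cv2.imwrite(f"pics/{n}1.png",im)
print(current_clock(),current_joint_pos())
E
```

```text
wrist cam pos [ 0.46328739 -0.37632863  0.42179853] 345.7250751991735
cam_grip [340.7 146. ] 0.96 [ 0.475 -0.395  0.048]
cam [340.6 149.1] 0.67 [ 0.472 -0.396  0.048]
cam_stand_tip [340.8 122.3] 0.84 [ 0.498 -0.387  0.035]
disc_bar_end [207.9  94.8] 0.76 [ 0.473 -0.258  0.069]
top cam pos [ 0.37647603 -0.33361839  0.92437648] 488.9379010624175
cam_stand_tip [342.  274.2] 0.59 [ 0.458 -0.37   0.008]
disc_bar_end [266.3 252.4] 0.69 [ 0.5   -0.231  0.033]
1.9833 [-9.08199712e-01  2.77739611e-01  1.53526980e+00  7.76384386e-05
  1.32897011e+00  3.01353023e-01]
```

View pics/wrist1.png

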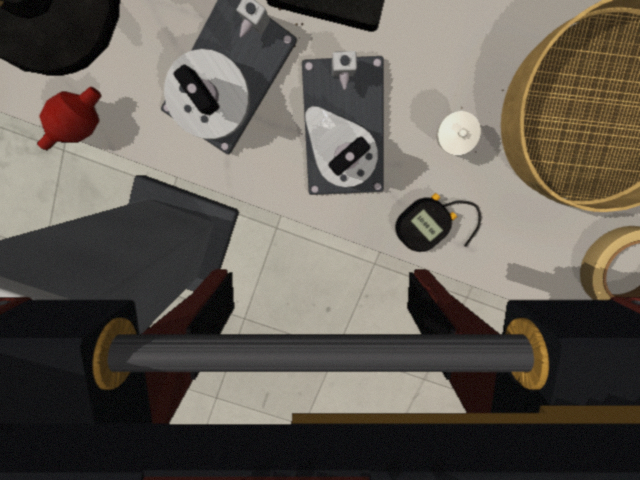

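The wrist view shows the cam's bar centred at about (350,157), its nose at about (313,110), and the pointer tip at about (345,87) in front of the block at (345,62). The round wheel is to the left, its bar at (196,90).

```bash
cat > meas.py <<'E'
from h import *
def measure(c,g,tag=""):
    P=cloud(c); im=c["image"].astype(int); near=np.hypot(P[...,0]-g[0],P[...,1]-g[1])
    bar=(near<0.032)&(P[...,2]>0.064)&(P[...,2]<0.09)
    B=P[bar]; rect=cv2.minAreaRect((B[:,:2]*1000).astype(np.float32)); m=np.array(rect[0])/1000
    d=np.linalg.svd(B[:,:2]-B[:,:2].mean(0),full_matrices=False)[2][0]
    a=np.degrees(np.arctan2(d[1],d[0]))
    print(tag,"bar n",bar.sum(),"rect",rect,"centre",m.round(4),"z",np.median(B[:,2]).round(4),"axis deg",a.round(1))
    blk=(near>0.075)&(near<0.112)&(P[...,2]>0.037)&(P[...,2]<0.055)
    n=P[blk]; print(" block n",blk.sum(), n.mean(0).round(4))
    pl=(near<0.07)&(P[...,2]>0.028)&(P[...,2]<0.042)&(im.min(-1)>120)
    Q=P[pl]; f=Q[np.hypot(*(Q[:,:2]-m).T)>0.047][:,:2]-m
    print(" plate n",pl.sum(),"nose n",len(f),"far",np.hypot(*f.T).max() if len(f) else 0)
    ang=lambda v:np.degrees(np.arctan2(v[1],v[0]))
    if len(f) and len(n): 
        print(" nose dir",ang(f.mean(0)),"block dir",ang(n.mean(0)[:2]-m),"dist",np.hypot(*(n.mean(0)[:2]-m)))
    return m,a
E
python3 - <<'E'
from meas import *
c=capture("wrist")
measure(c,world(c,(350,157),0.074))
print("tip",world(c,(345,87),0.03),"blk",world(c,(345,62),0.044),"nose",world(c,(313,110),0.034),"barc",world(c,(350,157),0.074),
 "bar ends",world(c,(331,172),0.074),world(c,(369,140),0.074))
measure(c,world(c,(196,90),0.074),"disc")
E
```

```text
bar n 743 rect ((468.0585632324219, -404.97760009765625), (16.063953399658203, 43.80161666870117), 61.25242614746094) centre [ 0.4681 -0.405 ] z 0.0737 axis deg 151.1
 block n 816 [ 0.5406 -0.4223  0.0402]
 plate n 2843 nose n 344 far 0.06963059640760166
 nose dir 60.72772437727821 block dir -13.392445277768466 dist 0.07457999426146346
tip [ 0.53293743 -0.37743347  0.03      ] blk [ 0.55193893 -0.36885616  0.044     ] nose [ 0.4993713  -0.35408877  0.034     ] barc [ 0.46780343 -0.40529992  0.074     ] bar ends [ 0.44777715 -0.39308328  0.074     ] [ 0.48913105 -0.4165436   0.074     ]
disc bar n 929 rect ((473.4801330566406, -244.5442657470703), (44.524879455566406, 16.345956802368164), 54.15631103515625) centre [ 0.4735 -0.2445] z 0.0735 axis deg -125.8
 block n 489 [ 0.5625 -0.2674  0.0413]
 plate n 4390 nose n 4 far 0.07032602414072647
 nose dir -13.494486255310544 block dir -14.421198762288999 dist 0.09194767553338307
```

The bar measures 44 × 16 mm with its top at 74 mm, centred at (0.468, −0.405). The nose points to 61° and the pointer to 23° (tip 70 mm and block 91 mm from the axle), so the cam is at about 0.66 rad. Next I'll hover over it, time a rotation in free air, and check from near.

```bash
cat >> h.py <<'E'
def ori(ydeg):  # tool down, closing axis y along world heading ydeg
    p=np.radians(ydeg+90)/2
    return np.array([np.cos(p),np.sin(p),0,0])
E
python3 - <<'E'
from meas import *
A=[0.4681,-0.4050]
move_ptp([0.41,-0.36,0.19],ori(-118.9+3)); 
t=current_clock(); servo_line([0.41,-0.36,0.19],ori(-118.9)); print("3deg turn took",current_clock()-t)
c=capture("wrist"); cv2.imwrite("pics/w2.png",c["image"])
measure(c,A)
for k in ("cam_grip","cam_stand_tip"):
    print([(np.round(r["xy"]),r["conf"],world(c,r["xy"],0.028).round(4)) for r in spot_in("wrist",k)])
print(current_joint_pos(),current_clock(),current_position(),current_orientation())
E
```

```text
3deg turn took 0.25
 bar n 1163 rect ((468.06109619140625, -405.2301940917969), (15.843491554260254, 43.262962341308594), 61.32721710205078) centre [ 0.4681 -0.4052] z 0.0737 axis deg 151.0
 block n 1338 [ 0.5386 -0.4306  0.04  ]
 plate n 4302 nose n 483 far 0.07000322110429226
 nose dir 60.620553450923275 block dir -19.734185403397568 dist 0.07499107653034065
[(array([328., 141.]), 0.8, array([ 0.4738, -0.4027,  0.028 ])), (array([181., 226.]), 0.67, array([ 0.4727, -0.2423,  0.028 ]))]
[(array([301., 123.]), 0.77, array([ 0.4993, -0.3898,  0.028 ]))]
[-8.47397336e-01  3.13867126e-01  1.66803953e+00 -3.44110754e-05
  1.15915028e+00  1.22661643e+00] 3.275 [ 0.41007946 -0.36029339  0.19027216] [ 9.68514843e-01 -2.48955674e-01  2.12855451e-04  1.63362807e-04]
```

View pics/w2.png

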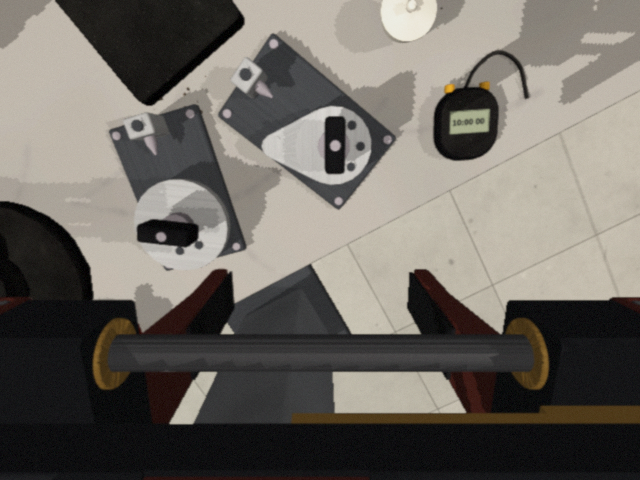

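The near view agrees: bar upright at (335,145), nose at about (265,147), pointer tip at about (268,97), block at (246,74). Now I'll grasp.

```bash
python3 - <<'E'
from meas import *
A=np.array([0.4681,-0.4051]); c=capture("wrist")
for p,z in (((268,97),.028),((246,74),.044)):
    v=world(c,p,z)[:2]-A; print("dir",np.degrees(np.arctan2(v[1],v[0])),np.hypot(*v))
o=ori(-118.9)
move_ptp([*A,0.16],o); move_gripper(0.050)
hit=servo_line([*A,0.044],o,rate=0.1,contact_N=12)
print(hit,current_position(),current_force(),current_clock())
if not hit:
    move_gripper(0.0)
    print("gap",current_finger_gap(),"grip",current_grip_force(),current_force(),current_torque(),current_clock())
E
```

```text
dir 25.687763622157714 0.07044079404957904
dir 23.33959142472981 0.09173861709080026
False [ 0.4685413  -0.40554425  0.04468396] [0.27517912 0.46536484 0.56689201] 5.8
gap 0.02583373535686724 grip 30.000563263893127 [-0.66192961  0.2603732   3.0461468 ] [-0.02772593  0.08990789 -0.02952227] 6.325
```

The gap is 26 mm where 16 was expected, so I'll look before turning.

```bash
python3 - <<'E'
from h import *
print(current_finger_gap(),current_grip_force(),current_orientation(),current_position())
a=capture("scene")["image"]; cv2.imwrite("pics/s3.png",cv2.resize(a[180:380,230:480],None,fx=3,fy=3))
b=capture("wrist")["image"]; cv2.imwrite("pics/w3.png",b)
print(current_finger_gap(),current_grip_force())
E
```

```text
0.02583373535686724 30.000563263893127 [ 9.68375539e-01 -2.49496951e-01  1.96193966e-04  2.18387773e-04] [ 0.46820451 -0.40534792  0.04433415]
0.02583692157503027 30.00065714120865
```

View pics/w3.png

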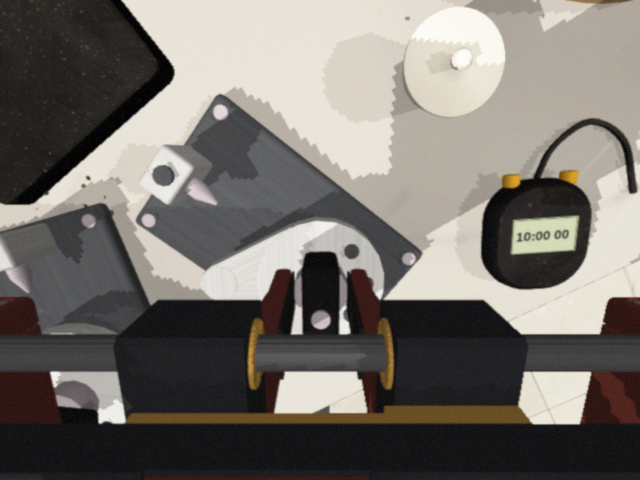

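View pics/s3.png

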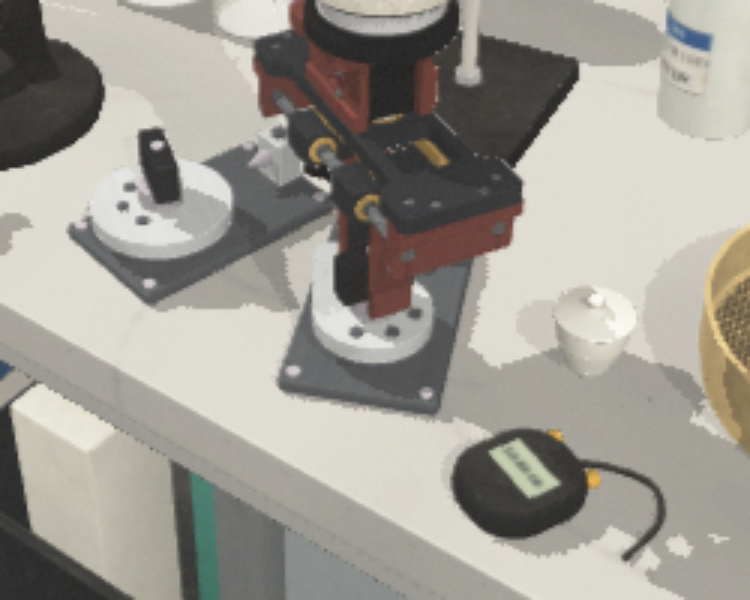

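The pads caught the wider grey round hub just below the bar (top at about 46 mm), seen behind the fingers at about (320,290). I'll open, rise 8 mm, and regrip on the bar only.

```bash
python3 - <<'E'
from h import *
A=[0.4681,-0.4051]; o=ori(-118.9)
move_gripper(0.050); servo_line([*A,0.0525],o,rate=0.05); move_gripper(0.0)
g=current_finger_gap(); print("gap",g,current_grip_force(),current_force(),current_clock())
if 0.013<g<0.019:
    turn=61.1-23.6
    for i in range(1,14):
        servo_line([*A,0.0525],ori(-118.9-turn*i/13)); print(round(current_clock(),2),current_torque().round(2)[2],np.linalg.norm(current_force()).round(1))
    sleep(0.3); print(current_finger_gap(),current_orientation(),ori(-118.9-turn),current_position())
E
```

```text
gap 0.015847757904549006 29.99739646911621 [ 0.18426419 -0.14830487 -1.39079267] 7.95
8.2 -0.05 2.7
8.45 -0.07 3.2
8.7 -0.03 4.3
8.95 -0.06 3.8
9.2 -0.05 4.7
9.45 -0.06 6.4
9.7 -0.06 6.5
9.95 -0.02 6.1
10.2 -0.06 6.1
10.45 -0.05 6.8
10.7 -0.07 7.2
10.95 -0.01 6.6
11.2 -0.03 7.0
0.015873518308696013 [ 8.37438388e-01 -5.46531731e-01 -7.81465821e-05  8.22823330e-05] [ 0.83676431 -0.54756322  0.          0.        ] [ 0.4679431  -0.40517791  0.05243956]
```

The gap is 15.8 mm and the bar turned smoothly. I'll let go, rise, and check.

```bash
python3 - <<'E'
from meas import *
A=np.array([0.4681,-0.4051]); o=ori(-118.9-37.5)
move_gripper(0.044); servo_line([*A,0.17],o,rate=0.12)
move_ptp([0.41,-0.36,0.22],ori(-118.9))
c=capture("wrist"); cv2.imwrite("pics/w4.png",c["image"])
measure(c,A); measure(c,[0.4735,-0.2445],"disc"); print(current_clock(),current_force())
E
```

```text
bar n 951 rect ((467.95947265625, -404.883544921875), (15.853907585144043, 43.8055419921875), 23.67784881591797) centre [ 0.468  -0.4049] z 0.0737 axis deg -66.3
 block n 1104 [ 0.5386 -0.4308  0.04  ]
 plate n 3771 nose n 434 far 0.06994399182703714
 nose dir 23.60411469744648 block dir -20.1460823681238 dist 0.0752216482162452
disc bar n 912 rect ((472.9606628417969, -245.04452514648438), (43.192657470703125, 16.551912307739258), 54.15052795410156) centre [ 0.473 -0.245] z 0.0736 axis deg -126.1
 block n 525 [ 0.5629 -0.2673  0.0411]
 plate n 4215 nose n 3 far 0.06976388907064929
 nose dir -13.40389821247646 block dir -13.869087445193223 dist 0.09267655159523934
14.0 [-0.58948447 -0.33868697  0.57591912]
```

View pics/w4.png

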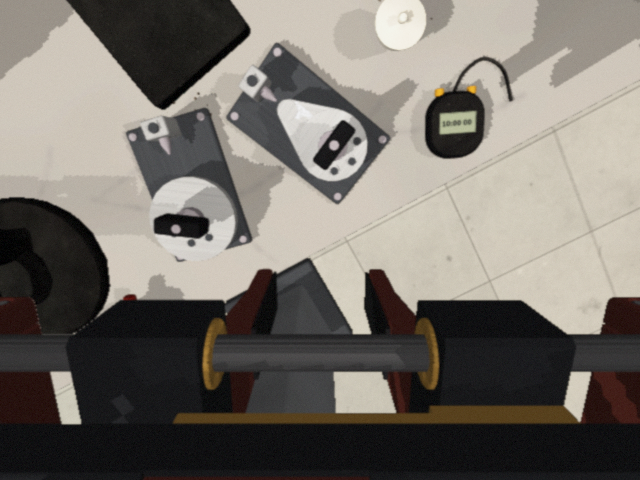

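The nose (about (283,104)) now sits at the pointer tip (about (273,101)), at 23.6° against 23–25° for the pointer. The disc's bar is unchanged, and the gripper is clear.

```bash
python3 -c "
from bench import *
print(close_job())"
```

```text
the job is handed in; nothing more can be done
None
```

I turned the cam clockwise by about 0.65 rad in one grasp, after a first closure that caught the hub and was released before turning. Its high spot now measures within about 2° of the pointer, the round wheel's bar measured unmoved (within 1 mm), the gripper is clear, and the job is handed in.

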